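Sort the breakfast handful into its trays

TASK

Sort the things left about on the counter into the empty wooden trays standing there: lay the two loose teaspoons flat and side by side, lengthwise, in the long tray, stand the squat jar upright in the square tray and the pepper mill upright in the round tray. Leave the egg cup standing where it is.

Things in the scene. Friction and masses are not known exactly. Their poses are not given: they have to be found in the camera images.
- spoon_a: one of two identical plain stainless teaspoons of the job, lying bowl up on the bare black counter (not the four teaspoons in the big cutlery tray, which stay): 124 long, 25 wide at the bowl, 8 high. Origin at the middle of its length on the underside; x runs along it from handle end (-62) to bowl tip (+62), z up. The handle is 12 wide and 8 high from x -62 to +17; grip it about the origin
- spoon_b: one of two identical plain stainless teaspoons of the job, lying bowl up on the bare black counter (not the four teaspoons in the big cutlery tray, which stay): 124 long, 25 wide at the bowl, 8 high. Origin at the middle of its length on the underside; x runs along it from handle end (-62) to bowl tip (+62), z up. The handle is 12 wide and 8 high from x -62 to +17; grip it about the origin
- jar: squat portion jar with a flat metal lid, standing upright: a cylinder of 44 diameter, 46 high in all. Origin at the centre of its underside, z up. Grip its upper half (26 to 46 above its foot), so that the fingers stay above its tray's rim
- mill: slender dark turned-wood pepper mill standing upright, round, 114 high: foot 40 diameter, waist 30 diameter at 52 high, 36 diameter from 72 to 95 high, small metal ball on top. Origin at the centre of its underside, z up. Grip it across, 50 to 95 above its foot
- egg_cup: bystander: an empty white ceramic egg cup standing among the other things, 58 high, 48 diameter at the rim; not part of the job. Origin at the centre of its underside, z up
- spoon_tray: the long wooden tray, fixed to the counter: outside 112 (x) by 158 (y), rim 18 above the counter; inside 104 (x) by 150 (y), floor 6 above the counter, walls 4 thick. Origin at the centre of its underside; y runs along its length, z up. Two teaspoons fit side by side along y, either way round, 18 either side of the middle
- jar_tray: the small square wooden tray, fixed to the counter: outside 72 by 72, rim 20 above the counter; inside 62 by 62, floor 6 above the counter, walls 5 thick. Origin at the centre of its underside, z up
- mill_tray: the small round wooden tray, fixed to the counter: outside diameter 72, rim 20 above the counter; inside diameter 64, floor 6 above the counter, wall 4 thick. Origin at the centre of its underside, z up
Not all that is in view belongs to the job. Leave any blue look-alike of the mill_tray alone.

How it is judged (in metres and radians):
At the end, for the whole second after the job is handed in: Both teaspoons lie flat on the floor of the long tray, inside its walls; the jar stands on the floor of the square tray, within 12 mm of its centre each way; the mill stands on the floor of the round tray, within 15 mm of its centre each way; all at rest; egg cup within 20 mm of its start (x of spoon_a in the frame of spoon_tray between -0.045 and 0.045 m and y of spoon_a in the frame of spoon_tray between -0.018 and 0.018 m and z of spoon_a in the frame of spoon_tray between 0.003 and 0.0095 m and linear speed of each of spoon_a, spoon_b, jar, mill below 0.02 m/s and angle between each of spoon_a, spoon_b, jar, mill's own z axis and vertical below 0.1 rad and x of spoon_b in the frame of spoon_tray between -0.045 and 0.045 m and y of spoon_b in the frame of spoon_tray between -0.018 and 0.018 m and z of spoon_b in the frame of spoon_tray between 0.003 and 0.0095 m and x of jar in the frame of jar_tray between -0.012 and 0.012 m and y of jar in the frame of jar_tray between -0.012 and 0.012 m and z of jar in the frame of jar_tray between 0.003 and 0.0095 m and x of mill in the frame of mill_tray between -0.015 and 0.015 m and y of mill in the frame of mill_tray between -0.015 and 0.015 m and z of mill in the frame of mill_tray between 0.003 and 0.0095 m and distance of egg_cup from where it was at the start of the episode below 0.02 m and angle between egg_cup's own z axis and vertical below 0.2 rad); the robot touches nothing.
It fails at once if the egg cup is shifted or knocked over (distance of egg_cup from where it was at the start of the episode above 0.02 m or angle between egg_cup's own z axis and vertical above 0.3 rad).
It also fails if it takes over 109 s, if anything falls off the work surface, if the arm or the gripper's body presses on something with over 40 N, if the wrist force passes 120 N, or if a joint passes its speed limit or range.

ROBOT

A 6-joint arm with a two-finger parallel gripper is mounted at the origin on a cart in front of the work surface, level with it; the furniture and walls round the work are solid. World frame = base frame: x ahead of the robot, y to its left, z up, the work surface at z = 0. Lengths are in mm, angles in degrees, forces in N, time in s.
With the tool pointing down it reaches from about 275 to 875 mm from the base axis. Payload 12.5 kg.
Tool frame: the origin (TCP) lies between the finger pads; the fingertips stand 19 mm ahead of it and the grasp point (between the pads) is the TCP (env.finger_overhang is the distance from the TCP to the fingertips, in mm); z points along the fingers, y is the line along which they close (so a half turn about z gives the same grasp; the last joint's range is limited). The gripper opens to 85 mm and grips with 20 to 120 N. Pads are 22 mm wide; open, the fingers measure 114 mm over their backs; the gripper's body (76 mm by 85 mm) begins 54 mm behind the grasp point. The pads swing forward as they close: fully open they stand 13 mm farther back than shut.
Start: joints at [-4.847, 20.094, 94.641, -0, 65.266, -4.847], TCP at [549.986, 0.027, 250.29] pointing down, gripper open.
Joint ranges: [-157.81, 157.81], [-45, 120.19], [0.68, 151.7], [-89.99, 269.99], [4.06, 180], [-164.3, 164.3]. Speed limits (degrees/s): [127.2, 127.2, 159.86, 180, 180, 180].

INTERFACE

Orientations are given as a 3x3 rotation matrix whose columns are the frame's x, y, z axes.
In Python, from bench import env, get_image, camera_params, ticket gives the robot as it stands.
- The arm moves only by the tool apply_moves, never from a script. Its argument "steps" is one flat list of numbers, 7 for each row, row after row: the shift along the tool's x, y, z normalised to -1 to 1, where 1 is 0.2 m, then the turn, a rotation vector about the tool's x, y, z normalised to -1 to 1, where 1 is 0.5 rad, then the closure, from -1 (fully open) to 1 (shut). In form: [dx, dy, dz, wx, wy, wz, fingers, dx, dy, dz, wx, wy, wz, fingers, ...]. A call has 1 to 5 rows; each row is the pose to reach, as a shift and turn from the pose commanded when the call began, along the tool's axes at that moment; what a row does not reach only later rows make up. A row lasts 1/10 s, in which the tool goes at most 50 mm and 8.59 degrees, less where a joint would pass 70% of its speed; a pose out of reach is approached as far as the arm can. A call with a number of a shift or a turn outside -1 to 1 is refused whole. A call with a gripper value outside its range is refused whole. The fingers move at their own pace and stop on an object; the grip force is fixed at half the most. Time passes only in rows, so rows that repeat a pose let the fingers close. It gives the time, the measured TCP pose, the force, the opening and the grip force at its end, in the units of the state.
- env.get_state(): the state, without advancing time (a new reading comes with each control period).
- get_image(name): name is "scene" or "side" or "wrist"; returns the picture (420x560x3 uint8, blue, green, red); there is no depth.
- camera_params(name): a dict with "camera_matrix" (3x3 intrinsics, pixels), "T" (4x4, takes a point from camera to world coordinates). Camera axes: x right, y down, z forward; pixel columns grow to the right and rows downward; lengths in mm; the calibration is good to about 2 mm. The wrist camera is an equidistant fisheye: a pixel r from the principal point sees the ray r / f radians off the axis. A picture is of the moment at which its call begins: read the wrist's pose just before it. camera_params takes no time and is no camera call; for the wrist camera it gives the pose at the moment of the call.
- ticket.job_done(): hands the job in; it is judged then, once.
The state is a dict: "t": time; "q": joint angles; "joint_velocities": joint speeds; "effort": joint torques, N m; "tcp_pos": TCP position; "tool_rot": TCP orientation; "contact_force": force on the tool from outside, world axes, zero at the start; "moment": the same for the moment, N m; "finger_gap": opening from 0.0 (shut) to 1.0 (fully open); "gripper_force": force on a finger pad.
Only numpy, scipy, OpenCV 4.12 (cv2) and the standard library are available. Lean on these libraries where they do the work, as an engineer would, in place of code of your own. Each camera call takes 0.05 s, during which the arm holds its last target. There are 200 camera calls.

## Working session

There is one attempt and no reset: what is moved stays moved. The work goes in short steps, Python scripts to look and compute and a tool call to move; the robot and the scene stay as the last step left them, time stands still between calls to the robot, and variables do not carry over. Pictures are saved under pics/ and viewed, at most 14 in all, crops included, and the job is handed in when it is done.

Besides the shell and the picture viewer there is one more tool, called after "Request:" as name(argument=value, ...), one argument or row to a line, values as JSON. apply_moves: Moves the arm, as the interface text tells. Its arguments: {"type":"object","properties":{"steps":{"type":"array"}},"required":["steps"]}

```bash
mkdir -p pics; ls; python3 - <<'E'
from bench import env,get_image,camera_params
import cv2
for n in("scene","side","wrist"):
    cv2.imwrite(f"pics/{n}0.png",get_image(n)); p=camera_params(n); print(n,p["camera_matrix"].round(1).tolist(),p["T"].round(3).tolist())
print(env.get_state())
E
```

```text
pics
scene [[516.2, 0.0, 273.2], [0.0, 516.2, 206.4], [0.0, 0.0, 1.0]] [[0.515, -0.399, 0.759, -699.952], [-0.857, -0.26, 0.445, -695.583], [0.02, -0.879, -0.476, 777.538], [0.0, 0.0, 0.0, 1.0]]
side [[540.5, 0.0, 287.2], [0.0, 540.5, 209.5], [0.0, 0.0, 1.0]] [[1.0, -0.003, -0.014, 507.289], [0.008, -0.665, 0.746, -1108.071], [-0.011, -0.747, -0.665, 1029.62], [0.0, 0.0, 0.0, 1.0]]
wrist [[325.2, 0.0, 283.1], [0.0, 325.2, 208.9], [0.0, 0.0, 1.0]] [[1.0, 0.001, -0.002, 550.178], [0.0, -0.959, -0.284, 71.062], [-0.002, 0.284, -0.959, 374.02], [0.0, 0.0, 0.0, 1.0]]
{'t': 0.15, 'q': array([-4.84686078e+00,  2.01157347e+01,  9.46688951e+01, -5.86736526e-04,
        6.52656075e+01, -4.84692229e+00]), 'joint_velocities': array([ 0.01966059, -0.0481263 , -0.15392824,  0.08638723,  0.06424404,
       -0.03464427]), 'effort': array([ 7.13946501e-04, -5.06248283e+01, -2.91500723e+01, -2.80964593e-05,
        3.35960038e-03, -3.10250061e-05]), 'tcp_pos': array([5.49757751e+02, 4.72983562e-02, 2.49894093e+02]), 'tool_rot': array([[-5.33406659e-06,  9.99999618e-01, -8.74456924e-04],
       [ 9.99999998e-01,  5.39074754e-06,  6.48161164e-05],
       [ 6.48208056e-05, -8.74456576e-04, -9.99999616e-01]]), 'contact_force': array([-0.28966118, -0.29836959, -0.08386415]), 'moment': array([-0.03241705, -0.01766295, -0.01961824]), 'gripper_force': 0.0, 'finger_gap': 1.0006619917505524}
```

View pics/side0.png

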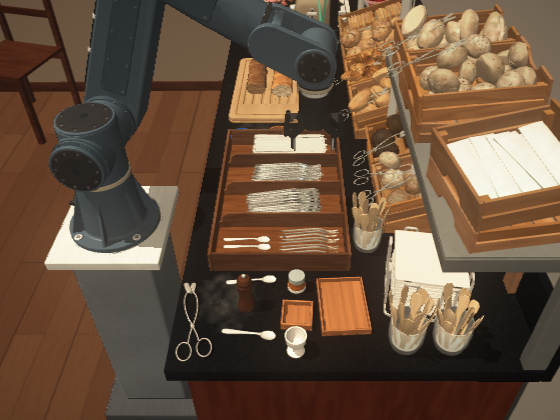

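View pics/wrist0.png

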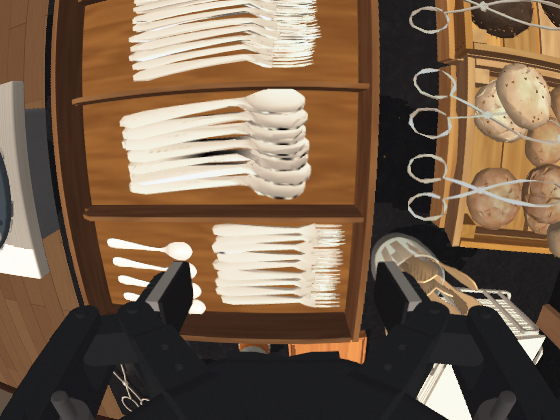

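View pics/scene0.png

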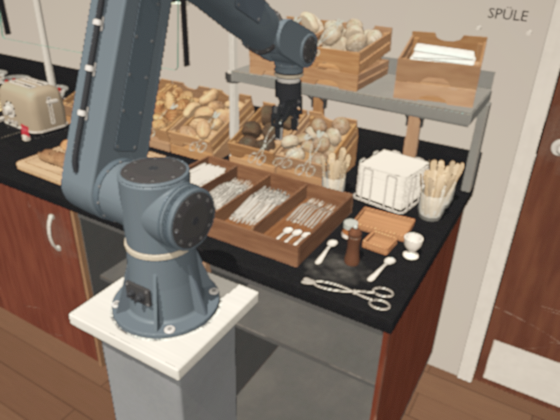

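```bash
python3 - <<'E'
import cv2
a=cv2.imread("pics/side0.png")[250:380,170:400]
cv2.imwrite("pics/c1.png",cv2.resize(a,None,fx=3.45,fy=3.45,interpolation=cv2.INTER_CUBIC))
E
```

```text
(no output)
```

View pics/c1.png

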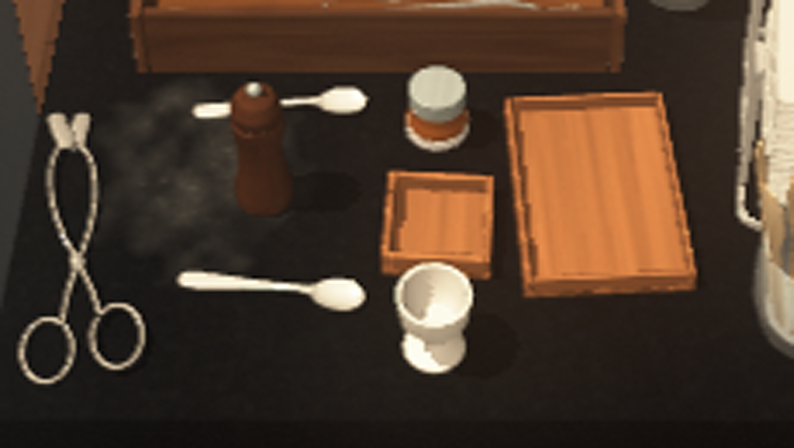

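```bash
cat > h.py <<'E'
import numpy as np,cv2
from bench import env,get_image,camera_params
def ray(n,uv,p=None):
    p=p or camera_params(n); K=p["camera_matrix"]; T=p["T"]
    v=np.array([(uv[0]-K[0,2])/K[0,0],(uv[1]-K[1,2])/K[1,1]])
    if n=="wrist":
        r=np.hypot(*v); d=np.r_[v*(np.sin(r)/r if r>1e-9 else 1),np.cos(r)]
    else: d=np.r_[v,1]
    return T[:3,3],T[:3,:3]@d
def hit(n,uv,z,p=None):
    o,d=ray(n,uv,p); return o+d*(z-o[2])/d[2]
def tri(*obs):
    A=np.zeros((3,3));b=np.zeros(3)
    for n,uv,p in obs:
        o,d=ray(n,uv,p); d=d/np.linalg.norm(d); M=np.eye(3)-np.outer(d,d); A+=M;b+=M@o
    return np.linalg.solve(A,b)
E
python3 - <<'E'
from h import *
for uv in [(315,92),(236,131),(290,140),(245,315),(320,10)]: print(uv,hit("side",uv,0).round(0))
a=cv2.imread("pics/side0.png")[0:150,200:400]; b=cv2.imread("pics/scene0.png")[60:260,0:200]
a=cv2.resize(a,(400,300),interpolation=2); b=cv2.resize(b,(300,300),interpolation=2)
a=cv2.hconcat([a,b])
cv2.imwrite("pics/c2.png",a)
E
```

```text
(315, 92) [586. 715.   0.]
(236, 131) [307. 452.   0.]
(290, 140) [493. 397.   0.]
(245, 315) [ 390. -325.    0.]
(320, 10) [ 634. 1510.    0.]
```

View pics/c2.png

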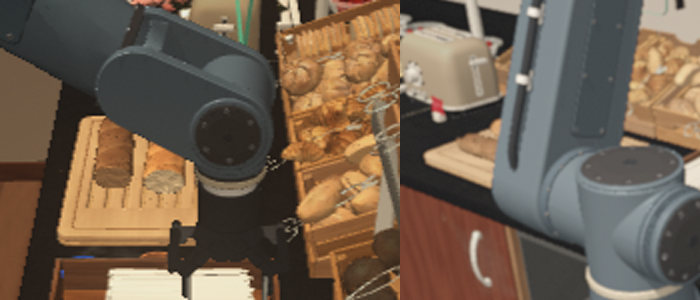

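Request:
apply_moves(
  steps=[0.25,-0.12,0,0,0,0,-1,0.5,-0.25,0,0,0,0,-1,0.75,-0.37,0,0,0,0,-1,1,-0.5,0,0,0,0,-1,1,-0.5,0,0,0,0,-1],
)

```text
t: 0.65
tcp_pos: [448.1, 202.6, 250.2]
tool_rot: [[-0.002, 1.0, -0.001], [1.0, 0.002, 0.0], [0.0, -0.001, -1.0]]
contact_force: [0.1, 0.2, -0.6]
finger_gap: 0.999
gripper_force: 0.0
```

Request:
apply_moves(
  steps=[0.25,0,0,0,0,0,-1,0.5,0,0,0,0,0,-1,0.75,0,0,0,0,0,-1,0.9,0,0,0,0,0,-1,0.9,0,0,0,0,0,-1],
)

```text
t: 1.15
tcp_pos: [449.3, 383.1, 249.6]
tool_rot: [[-0.003, 1.0, -0.0], [1.0, 0.003, 0.0], [0.0, -0.0, -1.0]]
contact_force: [0.9, -0.2, -0.5]
finger_gap: 1.0
gripper_force: 0.0
```

```bash
python3 - <<'E'
from h import *
p=camera_params("wrist"); np.save("w1.npy",p["T"])
cv2.imwrite("pics/w1.png",get_image("wrist")); print(p["T"].round(3).tolist()); print(env.get_state()["tcp_pos"],env.get_state()["tool_rot"].round(3).tolist(), env.get_state()["q"])
E
```

```text
[[1.0, 0.004, -0.001, 449.368], [0.003, -0.959, -0.284, 454.087], [-0.002, 0.284, -0.959, 373.758], [0.0, 0.0, 0.0, 1.0]]
[449.41517623 381.22043494 249.57333994] [[-0.002, 1.0, -0.001], [1.0, 0.002, -0.001], [-0.001, -0.001, -1.0]] [ 3.57815917e+01  2.42455735e+01  8.86090640e+01 -1.51678787e-03
  6.72021538e+01  3.56479130e+01]
```

View pics/w1.png

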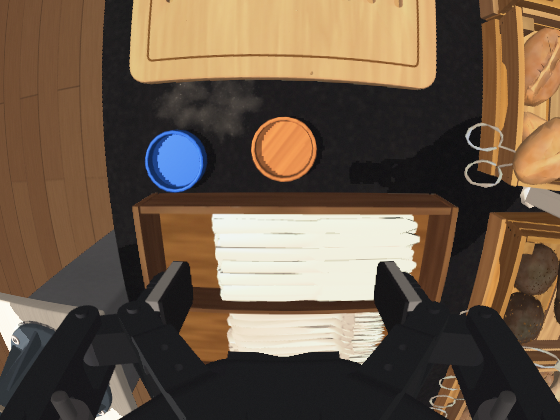

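```bash
python3 - <<'E'
from h import *
im=cv2.imread("pics/w1.png"); p=camera_params("wrist")
hsv=cv2.cvtColor(im,cv2.COLOR_BGR2HSV)
m=((hsv[...,1]>100)&(hsv[...,2]>70)&(hsv[...,0]<25)).astype(np.uint8); m[:105]=0;m[190:]=0;m[:,:235]=0;m[:,330:]=0
n,l,s,c=cv2.connectedComponentsWithStats(m); k=1+s[1:,4].argmax(); print(s[k],c[k])
cs,_=cv2.findContours((l==k).astype(np.uint8),cv2.RETR_EXTERNAL,cv2.CHAIN_APPROX_NONE)
P=np.array([hit("wrist",q[0],20,p)[:2] for q in max(cs,key=len)]).astype(np.float32)
print(cv2.fitEllipse(P),cv2.minEnclosingCircle(P))
im=cv2.imread("pics/side0.png")
for n,u,z in [("millball",(244,276),114),("millfoot",(246,311),0),("jarlid",(297,274),46),("jtray",(298,300),20),("egg",(295,335),58),("st",(343,300),18),("s1",(251,281),8),("s2",(248,333),8),("s1handle",(227,282),8),("s1tip",(276,279),8),("s2h",(222,331),8),("s2t",(275,336),8),("cutl",(210,270),0),("cutr",(350,270),0)]: print(n,hit("side",u,z).round())
E
```

```text
[ 251  117   66   65 3409] [283.38691698 148.80551481]
((449.3804016113281, 415.1656494140625), (71.1441879272461, 71.41686248779297), 10.771296501159668) ((449.21356201171875, 415.0881652832031), 36.44625473022461)
millball [ 394. -304.  114.]
millfoot [ 392. -314.    0.]
jarlid [ 513. -238.   46.]
jtray [ 515. -297.   20.]
egg [ 508. -422.   58.]
st [ 621. -295.   18.]
s1 [ 399. -227.    8.]
s2 [ 401. -382.    8.]
s1handle [ 340. -231.    8.]
s1tip [ 461. -221.    8.]
s2h [ 342. -376.    8.]
s2t [ 463. -390.    8.]
cutl [ 291. -184.    0.]
cutr [ 648. -184.    0.]
```

Request:
apply_moves(
  steps=[-0.25,0,-0.1,0,0,0,-1,-0.5,0,-0.2,0,0,0,-1,-0.75,0,-0.3,0,0,0,-1,-1,0,-0.5,0,0,0,-1,-1,0,-0.5,0,0,0,-1],
)

```text
t: 1.7
tcp_pos: [449.8, 176.5, 352.4]
tool_rot: [[0.003, 1.0, 0.002], [1.0, -0.003, -0.0], [-0.0, 0.002, -1.0]]
contact_force: [-0.0, 0.0, 0.6]
finger_gap: 1.0
gripper_force: 0.0
```

Request:
apply_moves(
  steps=[-0.25,0,0,0,0,0,-1,-0.5,0,0,0,0,0,-1,-0.75,0,0,0,0,0,-1,-1,0,0,0,0,0,-1,-1,0,0,0,0,0,-1],
)

```text
t: 2.2
tcp_pos: [449.0, -25.4, 350.2]
tool_rot: [[0.007, 1.0, -0.0], [1.0, -0.007, -0.001], [-0.001, -0.0, -1.0]]
contact_force: [-0.8, 0.8, 0.2]
finger_gap: 1.001
gripper_force: 0.0
```

Request:
apply_moves(
  steps=[-0.25,0,0,0,0,0,-1,-0.5,0,0,0,0,0,-1,-0.75,0,0,0,0,0,-1,-1,0,0,0,0,0,-1,-1,0,0,0,0,0,-1],
)

```text
t: 2.7
tcp_pos: [448.8, -224.4, 349.7]
tool_rot: [[0.005, 1.0, -0.001], [1.0, -0.005, -0.001], [-0.001, -0.001, -1.0]]
contact_force: [-0.2, -0.2, -0.6]
finger_gap: 0.998
gripper_force: 0.0
```

Request:
apply_moves(
  steps=[-0.2,0,0,0,0,0,-1,-0.4,0,0,0,0,0,-1,-0.55,0.1,0,0,0,0,-1,-0.55,0.1,0,0,0,0,-1,-0.55,0.1,0,0,0,0,-1],
)

```text
t: 3.2
tcp_pos: [469.7, -329.5, 349.7]
tool_rot: [[0.001, 1.0, -0.001], [1.0, -0.001, 0.001], [0.001, -0.001, -1.0]]
contact_force: [0.0, 0.2, -0.5]
finger_gap: 1.002
gripper_force: 0.0
```

```bash
python3 - <<'E'
from h import *
p=camera_params("wrist"); 
cv2.imwrite("pics/w2.png",get_image("wrist")); np.save("w2.npy",p["T"]);s=env.get_state();print(s["t"],s["tcp_pos"],s["q"])
E
```

```text
3.25 [ 469.62764872 -329.01413166  350.081729  ] [-3.96704812e+01  1.79968839e+01  8.33684243e+01  1.07549108e-02
  7.86892893e+01 -3.96802244e+01]
```

View pics/w2.png

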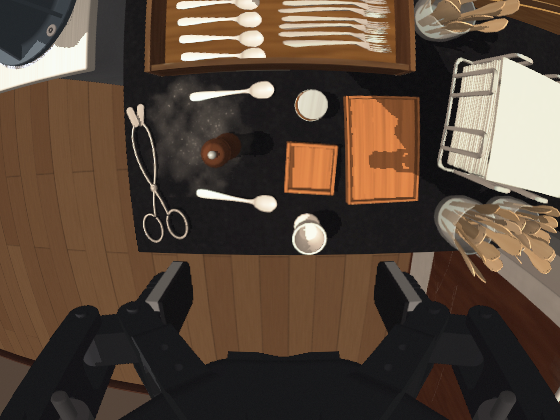

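```bash
python3 - <<'E'
from h import *
im=cv2.imread("pics/w2.png"); p=camera_params("wrist"); hsv=cv2.cvtColor(im,cv2.COLOR_BGR2HSV)
def blob(m,box):
    x0,y0,x1,y1=box; q=np.zeros(m.shape,np.uint8); q[y0:y1,x0:x1]=m[y0:y1,x0:x1]
    n,l,s,c=cv2.connectedComponentsWithStats(q); k=1+s[1:,4].argmax()
    cs,_=cv2.findContours((l==k).astype(np.uint8),cv2.RETR_EXTERNAL,cv2.CHAIN_APPROX_NONE)
    return s[k],np.array([q[0] for q in max(cs,key=len)],float)
W=(hsv[...,1]<90)&(hsv[...,2]>120)
O=(hsv[...,1]>110)&(hsv[...,2]>60)&(hsv[...,0]<25)
def wpts(c,z): return np.array([hit("wrist",q,z,p)[:2] for q in c]).astype(np.float32)
for n,b in(("sa",(180,76,285,106)),("sb",(190,182,285,218))):
    s,c=blob(W,b);P=wpts(c,5); (cx,cy),(w,h),a=r=cv2.minAreaRect(P); bx=cv2.boxPoints(r); print(n,s,r)
    vx,vy,x,y=cv2.fitLine(P,1,0,.01,.01).ravel(); t=(P-[x,y])@[vx,vy]; print("  ang",np.degrees(np.arctan2(vy,vx)),"ends",t.min()*np.r_[vx,vy]+[x,y],t.max()*np.r_[vx,vy]+[x,y])
s,c=blob(W,(290,85,335,124));P=wpts(c,46);print("jar",s,cv2.fitEllipse(P),cv2.minEnclosingCircle(P))
s,c=blob(W,(200,145,225,165));print("ball",s,wpts(c,112).mean(0))
s,c=blob(O,(190,130,245,172));print("mill",s)
for n,b,z in(("jt",(280,135,341,200),20),("st",(341,90,425,210),18)):
    s,c=blob(O,b);P=wpts(c,z);print(n,s,cv2.minAreaRect(P))
s,c=blob(W,(285,205,335,260));P=wpts(c,58);print("egg",s,cv2.fitEllipse(P[[i for i in range(len(P)) if c[i,1]>232]]))
E
```

```text
sa [189  81  85  20 725] ((393.46673583984375, -220.09054565429688), (24.787376403808594, 122.77873229980469), 89.89082336425781)
  ang 3.3201253 ends [ 332.06448 -226.77377] [ 455.02368 -219.64066]
sb [196 189  81  23 688] ((397.47503662109375, -382.93585205078125), (25.543163299560547, 123.39967346191406), 84.21782684326172)
  ang -8.877252 ends [ 336.69012 -369.9489 ] [ 459.03772 -389.05826]
jar [298  89  30  32 727] ((507.2138366699219, -242.7862548828125), (38.182456970214844, 39.772586822509766), 6.937925338745117) ((506.27215576171875, -243.1357421875), 20.942100524902344)
ball [207 151   8   8  51] [ 387.17    -300.90814]
mill [201 134  24  33 468]
jt [ 284  141   55   55 2642] ((507.93426513671875, -332.5462646484375), (74.53577423095703, 73.54473876953125), 86.85501861572266)
st [ 343   95   77  110 8053] ((614.3509521484375, -303.7444152832031), (116.4698257446289, 159.09677124023438), 3.129805564880371)
egg [ 292  213   35   42 1100] ((505.0126953125, -423.7359619140625), (46.452999114990234, 47.27289581298828), 91.46550750732422)
```

```bash
cat >> h.py <<'E'
def blob(m,box):
    x0,y0,x1,y1=box; q=np.zeros(m.shape,np.uint8); q[y0:y1,x0:x1]=m[y0:y1,x0:x1]
    n,l,s,c=cv2.connectedComponentsWithStats(q); k=1+s[1:,4].argmax(); yy,xx=np.nonzero(l==k); return s[k],np.c_[xx,yy].astype(float)
def axis(P):
    m=P.mean(0); w,v=np.linalg.eigh(np.cov((P-m).T)); d=v[:,1]*np.sign(v[0,1]); t=(P-m)@d
    return "mid",(m+d*(t.min()+t.max())/2).round(1),"ang",np.degrees(np.arctan2(d[1],d[0])).round(1),"len",np.ptp(t).round(1)
def masks(im):
    h=cv2.cvtColor(im,cv2.COLOR_BGR2HSV); return (h[...,1]<90)&(h[...,2]>120),(h[...,1]>110)&(h[...,2]>60)&(h[...,0]<25)
E
python3 - <<'E'
from h import *
p=camera_params("wrist")
for cam,f,bs in(("wrist","pics/w2.png",((180,76,285,106),(190,182,285,218))),("side","pics/side0.png",((220,270,280,290),(215,322,280,342)))):
    W,O=masks(cv2.imread(f)); q=p if cam=="wrist" else None
    for b in bs:
        s,c=blob(W,b); P=np.array([hit(cam,x,5,q)[:2] for x in c]); print(cam,s,axis(P))
W,O=masks(cv2.imread("pics/side0.png"))
for n,b,z in(("jarlid",(285,266,310,283),46),):
    s,c=blob(W,b); print(n,s,np.mean([hit("side",x,z)[:2] for x in c],0))
s,c=blob(O,(270,298,315,331)); print("jt",s); print(cv2.minAreaRect(np.array([hit("side",x,20)[:2] for x in c],np.float32)))
s,c=blob(O,(315,270,375,337)); print("st",s); print(cv2.minAreaRect(np.array([hit("side",x,18)[:2] for x in c],np.float32)))
print("ball",hit("side",(243.7,275.8),112))
# big tray near right top corner: wrist & side
print("traycorner",tri(("side",(350,252),None),("wrist",(412,66),p)),tri(("side",(210,251),None),("wrist",(147,68),p)))
E
```

```text
wrist [189  81  85  20 725] ('mid', array([ 393.5, -223. ]), 'ang', np.float64(3.4), 'len', np.float64(123.2))
wrist [196 189  81  23 688] ('mid', array([ 397.8, -380.2]), 'ang', np.float64(-9.2), 'len', np.float64(123.9))
side [251 275  26   8 110] ('mid', array([ 429.4, -217.3]), 'ang', np.float64(2.5), 'len', np.float64(62.3))
side [221 329  55  11 247] ('mid', array([ 400.9, -378.5]), 'ang', np.float64(-6.7), 'len', np.float64(124.2))
jarlid [288 269  17  14 184] [ 509.93467579 -243.10342619]
jt [280 299  33  32 920]
((510.69232177734375, -337.781494140625), (86.06990051269531, 74.07440185546875), 87.27688598632812)
st [ 316  276   56   61 2871]Traceback (most recent call last):
  File "<stdin>", line 11, in <module>
  File "h.py", line 11, in hit
    o,d=ray(n,uv,p); return o+d*(z-o[2])/d[2]
        ~~~^^^^^^^^
  File "h.py", line 4, in ray
    p=p or camera_params(n); K=p["camera_matrix"]; T=p["T"]
           ~~~~~~~~~~~~~^^^
ValueError: time passes only in moves, steps and waits
```

Request:
apply_moves(
  steps=[0.1,-0.2,0.1,0,0,0,-1,0.137,-0.408,0.2,0,0,0,-1,0.137,-0.408,0.4,0,0,0,-1,0.137,-0.408,0.6,0,0,0,-1,0.137,-0.408,0.8,0,0,0,-1],
)

```text
t: 3.75
tcp_pos: [388.0, -301.3, 189.9]
tool_rot: [[-0.001, 1.0, 0.001], [1.0, 0.001, -0.001], [-0.001, 0.001, -1.0]]
contact_force: [0.1, -0.8, -0.7]
finger_gap: 0.996
gripper_force: 0.0
```

Request:
apply_moves(
  steps=[0,0,0,0,0,0,-1,0,0,0,0,0,0,-1],
)

```text
t: 3.95
tcp_pos: [388.6, -302.1, 191.5]
tool_rot: [[-0.001, 1.0, 0.0], [1.0, 0.001, -0.0], [-0.0, 0.0, -1.0]]
contact_force: [1.2, 0.2, 0.9]
finger_gap: 0.999
gripper_force: 0.0
```

```bash
python3 - <<'E'
from h import *
p=camera_params("wrist");im=get_image("wrist");cv2.imwrite("pics/w3.png",im);s=env.get_state();print(s["t"],s["tcp_pos"],s["tool_rot"].round(3).tolist())
W,O=masks(im);s,c=blob(W,(240,200,330,300));print(s,np.mean([hit("wrist",x,110,p)[:2] for x in c],0))
p=camera_params("wrist");print(hit("wrist",(283,290),110,p))
E
```

```text
4.0 [ 389.03275074 -302.63346315  192.30971156] [[-0.001, 1.0, 0.002], [1.0, 0.001, -0.002], [-0.002, 0.002, -1.0]]
[240 247  90  31 826] [ 389.88986703 -329.24057406]
[ 389.22978561 -354.7437037   110.        ]
```

View pics/w3.png

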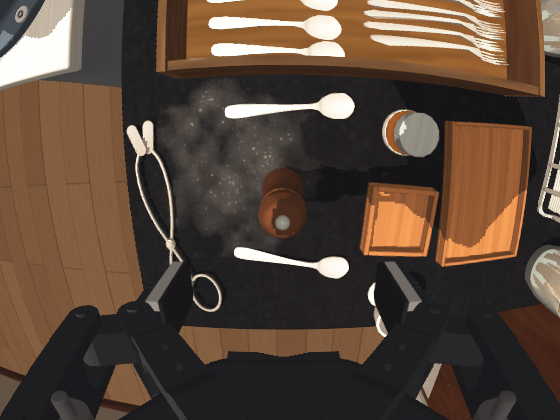

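```bash
python3 - <<'E'
from h import *
p=camera_params("wrist");im=cv2.imread("pics/w3.png")
print("ball",hit("wrist",(282.5,222.5),110,p))
W,O=masks(im)
H=lambda b,m,z:(lambda r:(r[0],np.array([hit("wrist",x,z,p)[:2] for x in r[1]],np.float32)))(blob(m,b))
for b in((215,85,365,125),(225,240,352,282)): s,P=H(b,W,5);print(s,axis(P))
s,P=H((392,105,445,160),W,46);print("jar",s,cv2.minEnclosingCircle(P))
s,P=H((355,180,440,262),O,20);print("jt",s,cv2.minAreaRect(P))
s,P=H((440,115,535,270),O,18);print("st",s,cv2.minAreaRect(P))
E
```

```text
ball [ 388.8541913  -302.35775945  110.        ]
[ 224   93  131   26 1680] ('mid', array([ 395. , -224.2]), 'ang', np.float64(3.3), 'len', np.float64(124.4))
[ 234  247  115   32 1242] ('mid', array([ 398.6, -381.6]), 'ang', np.float64(-9.9), 'len', np.float64(124.4))
jar [ 394  111   45   46 1486] ((505.8865051269531, -243.55735778808594), 21.944122314453125)
jt [ 359  182   80   75 5042] ((506.60791015625, -332.81646728515625), (76.53713989257812, 78.52033233642578), 86.82470703125)
st [  440   121    92   146 11656] ((613.1166381835938, -305.3714904785156), (122.00602722167969, 159.49806213378906), 3.190068483352661)
```

Request:
apply_moves(
  steps=[0,0,0.2,0,0,0,-1,0,0,0.4,0,0,0,-1,0,0,0.55,0,0,0,-1,0,0,0.55,0,0,0,-1,0,0,0.55,0,0,0,1],
)

```text
t: 4.5
tcp_pos: [389.3, -303.3, 82.3]
tool_rot: [[-0.0, 1.0, 0.002], [1.0, 0.0, -0.002], [-0.002, 0.002, -1.0]]
contact_force: [-0.4, -0.4, -0.2]
finger_gap: 0.857
gripper_force: 0.0
```

Request:
apply_moves(
  steps=[0,0,0,0,0,0,1,0,0,0,0,0,0,1,0,0,0,0,0,0,1,0,0,0,0,0,0,1,0,0,0,0,0,0,1],
)

```text
t: 5.0
tcp_pos: [389.0, -303.3, 82.0]
tool_rot: [[-0.0, 1.0, 0.002], [1.0, 0.0, -0.002], [-0.002, 0.002, -1.0]]
contact_force: [-3.1, 1.6, 12.8]
finger_gap: 0.391
gripper_force: 58.6
```

Request:
apply_moves(
  steps=[0,0,0,0,0,0,1,0,0,0,0,0,0,1,0,0,0,0,0,0,1,0,0,-0.05,0,0,0,1,0,0,-0.1,0,0,0,1],
)

```text
t: 5.5
tcp_pos: [388.4, -302.6, 101.3]
tool_rot: [[0.0, 1.0, 0.0], [1.0, -0.0, -0.0], [-0.0, 0.0, -1.0]]
contact_force: [1.3, 0.0, -1.5]
finger_gap: 0.39
gripper_force: 59.8
```

Request:
apply_moves(
  steps=[0,0,-0.2,0,0,0,1,0,0,-0.4,0,0,0,1,0,0,-0.6,0,0,0,1,0,0.1,-0.7,0,0,0,1,0,0.2,-0.7,0,0,0,1],
)

```text
t: 6.0
tcp_pos: [429.7, -303.3, 244.8]
tool_rot: [[0.001, 1.0, 0.005], [1.0, -0.001, -0.004], [-0.004, 0.005, -1.0]]
contact_force: [-0.0, -0.6, -3.1]
finger_gap: 0.384
gripper_force: 60.3
```

Request:
apply_moves(
  steps=[0.18,0.1,0,0,0,0,1,0.36,0.1,0,0,0,0,1,0.54,0.1,0,0,0,0,1,0.72,0.1,0,0,0,0,1,0.9,0.1,0,0,0,0,1],
)

```text
t: 6.5
tcp_pos: [448.0, -121.1, 241.1]
tool_rot: [[0.0, 1.0, 0.001], [1.0, -0.0, -0.0], [-0.0, 0.001, -1.0]]
contact_force: [1.0, -0.0, -1.5]
finger_gap: 0.389
gripper_force: 60.3
```

Request:
apply_moves(
  steps=[0.18,0,0,0,0,0,1,0.36,0,0,0,0,0,1,0.54,0,0,0,0,0,1,0.72,0,0,0,0,0,1,0.9,0,0,0,0,0,1],
)

```text
t: 7.0
tcp_pos: [448.0, 58.9, 241.2]
tool_rot: [[0.0, 1.0, 0.001], [1.0, -0.0, 0.0], [0.0, 0.001, -1.0]]
contact_force: [-0.2, 0.5, -2.2]
finger_gap: 0.393
gripper_force: 60.3
```

Request:
apply_moves(
  steps=[0.18,0,0,0,0,0,1,0.36,0,0,0,0,0,1,0.54,0,0,0,0,0,1,0.72,0,0,0,0,0,1,0.9,0,0,0,0,0,1],
)

```text
t: 7.5
tcp_pos: [448.0, 238.9, 241.2]
tool_rot: [[-0.0, 1.0, 0.001], [1.0, 0.0, 0.0], [0.0, 0.001, -1.0]]
contact_force: [0.6, 0.6, -1.9]
finger_gap: 0.39
gripper_force: 60.3
```

Request:
apply_moves(
  steps=[0.18,0,0,0,0,0,1,0.36,0,0,0,0,0,1,0.54,0,0,0,0,0,1,0.68,0,0,0,0,0,1,0.68,0,0,0,0,0,1],
)

```text
t: 8.0
tcp_pos: [447.8, 376.1, 240.9]
tool_rot: [[-0.003, 1.0, 0.0], [1.0, 0.003, 0.001], [0.001, 0.0, -1.0]]
contact_force: [-0.5, -1.0, -1.7]
finger_gap: 0.389
gripper_force: 60.4
```

Request:
apply_moves(
  steps=[0,0,0,0,0,0,1,0,0,0,0,0,0,1],
)

```text
t: 8.2
tcp_pos: [448.3, 372.6, 240.6]
tool_rot: [[0.001, 1.0, -0.0], [1.0, -0.001, -0.0], [-0.0, -0.0, -1.0]]
contact_force: [0.1, -0.0, -0.9]
finger_gap: 0.392
gripper_force: 60.3
```

```bash
python3 - <<'E'
from h import *
p=camera_params("wrist");im=get_image("wrist");cv2.imwrite("pics/w4.png",im);np.save("w4.npy",p["T"]);s=env.get_state();print(s["t"],s["tcp_pos"],s["tool_rot"].round(3).tolist())
E
```

```text
8.25 [448.44434913 372.53216797 240.65724649] [[0.001, 1.0, 0.0], [1.0, -0.001, -0.0], [-0.0, 0.0, -1.0]]
```

View pics/w4.png

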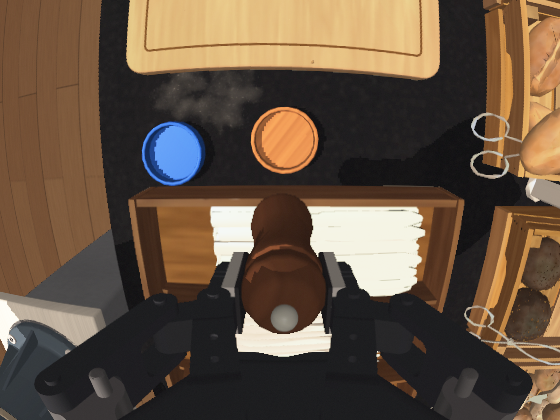

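```bash
python3 - <<'E'
from h import *
p=camera_params("wrist");p=dict(p);p["T"]=np.load("w4.npy");im=cv2.imread("pics/w4.png")
print("ball",hit("wrist",(284.5,318.5),269,p))
W,O=masks(im);s,c=blob(O,(245,100,325,181));P=np.array([hit("wrist",x,20,p)[:2] for x in c],np.float32);print(s,cv2.minEnclosingCircle(P),cv2.fitEllipse(cv2.convexHull(P)))
E
```

```text
ball [449.05049818 374.56326617 269.        ]
[ 250  107   69   67 3626] ((449.3643798828125, 417.3800964355469), 36.363494873046875) ((449.3411865234375, 417.4694519042969), (71.92626190185547, 72.28536224365234), 60.065181732177734)
```

Request:
apply_moves(
  steps=[0.1,0.003,0,0,0,0,1,0.215,0.003,0,0,0,0,1,0.215,0.003,0.2,0,0,0,1,0.215,0.003,0.4,0,0,0,1,0.215,0.003,0.6,0,0,0,1],
)

```text
t: 8.75
tcp_pos: [449.2, 415.7, 119.4]
tool_rot: [[0.001, 1.0, 0.001], [1.0, -0.001, 0.0], [0.0, 0.001, -1.0]]
contact_force: [-0.2, 0.1, -1.8]
finger_gap: 0.39
gripper_force: 60.3
```

Request:
apply_moves(
  steps=[0,0,0.1,0,0,0,1,0,0,0.15,0,0,0,1,0,0,0.155,0,0,0,1,0,0,0.155,0,0,0,1],
)

```text
t: 9.15
tcp_pos: [449.6, 416.4, 90.2]
tool_rot: [[0.0, 1.0, 0.001], [1.0, -0.0, 0.001], [0.001, 0.001, -1.0]]
contact_force: [-0.8, 0.4, -1.6]
finger_gap: 0.391
gripper_force: 60.4
```

Request:
apply_moves(
  steps=[0,0,0.008,0,0,0,1,0,0,0.012,0,0,0,1],
)

```text
t: 9.35
tcp_pos: [449.5, 416.8, 88.1]
tool_rot: [[0.0, 1.0, 0.001], [1.0, -0.0, 0.001], [0.001, 0.001, -1.0]]
contact_force: [-3.1, -0.1, 10.4]
finger_gap: 0.393
gripper_force: 61.5
```

Contact felt. Release and rise.

Request:
apply_moves(
  steps=[0,0,0,0,0,0,0,0,0,0,0,0,0,0,0,0,0,0,0,0,-1,0,0,0,0,0,0,-1,0,0,0,0,0,0,-1],
)

```text
t: 9.85
tcp_pos: [449.0, 416.4, 86.9]
tool_rot: [[-0.0, 1.0, -0.0], [1.0, 0.0, -0.0], [-0.0, -0.0, -1.0]]
contact_force: [-0.4, -0.0, 0.3]
finger_gap: 0.975
gripper_force: 0.0
```

Request:
apply_moves(
  steps=[0,0,0,0,0,0,-1,0,0,-0.1,0,0,0,-1,0,0,-0.3,0,0,0,-1,0,0,-0.5,0,0,0,-1,0,0,-0.75,0,0,0,-1],
)

```text
t: 10.35
tcp_pos: [448.4, 415.9, 237.4]
tool_rot: [[-0.0, 1.0, -0.002], [1.0, 0.0, -0.002], [-0.002, -0.002, -1.0]]
contact_force: [0.5, 0.5, 1.7]
finger_gap: 1.001
gripper_force: 0.0
```

Request:
apply_moves(
  steps=[-0.25,0,0,0,0,0,-1,-0.5,0,0,0,0,0,-1,-0.5,0,0,0,0,0,-1,-0.5,0,0,0,0,0,-1],
)

```text
t: 10.75
tcp_pos: [449.3, 316.0, 237.3]
tool_rot: [[0.002, 1.0, 0.0], [1.0, -0.002, 0.001], [0.001, 0.0, -1.0]]
contact_force: [-0.3, -0.2, -0.7]
finger_gap: 1.004
gripper_force: 0.0
```

```bash
python3 - <<'E'
from h import *
p=camera_params("wrist");im=get_image("wrist");cv2.imwrite("pics/w5.png",im);s=env.get_state();print(s["t"],s["tcp_pos"])
print(hit("wrist",(283,60),120,p))
E
```

```text
10.8 [449.23872927 316.76522247 237.1406739 ]
[449.43574368 428.50147024 120.        ]
```

View pics/w5.png

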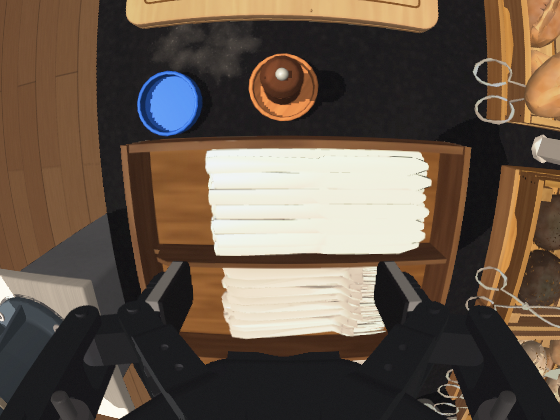

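Request:
apply_moves(
  steps=[-0.24,0.1,0,0,0,0,-1,-0.48,0.286,0,0,0,0,-1,-0.72,0.286,0,0,0,0,-1,-0.95,0.286,0,0,0,0,-1,-0.95,0.286,0,0,0,0,-1],
)

```text
t: 11.3
tcp_pos: [506.8, 123.4, 236.6]
tool_rot: [[0.003, 1.0, -0.0], [1.0, -0.003, -0.001], [-0.001, -0.0, -1.0]]
contact_force: [0.5, 0.5, 0.3]
finger_gap: 0.999
gripper_force: 0.0
```

Request:
apply_moves(
  steps=[-0.24,0,0,0,0,0,-1,-0.48,0,0,0,0,0,-1,-0.72,0,0,0,0,0,-1,-0.95,0,0,0,0,0,-1,-0.95,0,0,0,0,0,-1],
)

```text
t: 11.8
tcp_pos: [507.0, -66.6, 236.8]
tool_rot: [[0.003, 1.0, 0.0], [1.0, -0.003, -0.001], [-0.001, 0.0, -1.0]]
contact_force: [-0.2, 0.8, -1.1]
finger_gap: 0.997
gripper_force: 0.0
```

Request:
apply_moves(
  steps=[-0.24,0,0,0,0,0,-1,-0.48,0,0,0,0,0,-1,-0.72,0,0.1,0,0,0,-1,-0.9,0,0.3,0,0,0,-1,-0.9,0,0.5,0,0,0,-1],
)

```text
t: 12.3
tcp_pos: [508.0, -245.9, 136.5]
tool_rot: [[0.001, 1.0, 0.004], [1.0, -0.001, -0.002], [-0.002, 0.004, -1.0]]
contact_force: [-0.3, 0.0, -1.0]
finger_gap: 0.996
gripper_force: 0.0
```

Request:
apply_moves(
  steps=[0,0,0,0,0,0,-1,0,0,0,0,0,0,-1],
)

```text
t: 12.5
tcp_pos: [507.1, -242.3, 137.3]
tool_rot: [[-0.001, 1.0, -0.001], [1.0, 0.001, 0.001], [0.001, -0.001, -1.0]]
contact_force: [0.8, -0.3, 0.7]
finger_gap: 0.999
gripper_force: 0.0
```

```bash
python3 - <<'E'
from h import *
p=camera_params("wrist");im=get_image("wrist");cv2.imwrite("pics/w6.png",im);s=env.get_state();print(s["t"],s["tcp_pos"])
W,O=masks(im);s,c=blob(W,(240,190,330,310));P=np.array([hit("wrist",x,46,p)[:2] for x in c],np.float32);print(s,cv2.minEnclosingCircle(P))
E
```

```text
12.55 [ 507.60953777 -242.60887795  138.55159885]
[ 256  190   55   57 2421] ((505.5618896484375, -240.2091064453125), 23.07147979736328)
```

Request:
apply_moves(
  steps=[0,0,0.2,0,0,0,-1,0.004,-0.004,0.4,0,0,0,-1,0.004,-0.004,0.507,0,0,0,-1,0.004,-0.004,0.507,0,0,0,-1,0.004,-0.004,0.507,0,0,0,1],
)

```text
t: 13.05
tcp_pos: [506.9, -242.7, 37.7]
tool_rot: [[-0.001, 1.0, 0.003], [1.0, 0.001, -0.001], [-0.001, 0.003, -1.0]]
contact_force: [0.2, -0.4, 0.2]
finger_gap: 0.856
gripper_force: 0.0
```

Request:
apply_moves(
  steps=[0,0,0,0,0,0,1,0,0,0,0,0,0,1,0,0,0,0,0,0,1,0,0,0,0,0,0,1,0,0,0,0,0,0,1],
)

```text
t: 13.55
tcp_pos: [506.3, -243.2, 37.4]
tool_rot: [[-0.0, 1.0, 0.002], [1.0, 0.0, -0.001], [-0.001, 0.002, -1.0]]
contact_force: [-1.9, 2.5, 11.7]
finger_gap: 0.446
gripper_force: 58.8
```

Request:
apply_moves(
  steps=[0,0,0,0,0,0,1,0,0,-0.1,0,0,0,1,0,0,-0.2,0,0,0,1,0,0,-0.25,0,0,0,1,0,0,-0.25,0,0,0,1],
)

```text
t: 14.05
tcp_pos: [506.1, -243.2, 87.0]
tool_rot: [[0.0, 1.0, 0.002], [1.0, -0.0, -0.001], [-0.001, 0.002, -1.0]]
contact_force: [0.6, -0.8, -1.2]
finger_gap: 0.445
gripper_force: 60.5
```

```bash
python3 - <<'E'
from h import *
p=camera_params("wrist");im=get_image("wrist");cv2.imwrite("pics/w7.png",im);s=env.get_state();print(s["t"],s["tcp_pos"])
print([hit("wrist",(283,v),95,p).round(1)[1] for v in (250,270,290,310)])
E
```

```text
14.1 [ 505.56100704 -242.87817261   85.92708189]
[np.float64(-223.2), np.float64(-232.0), np.float64(-241.3), np.float64(-251.4)]
```

View pics/w7.png

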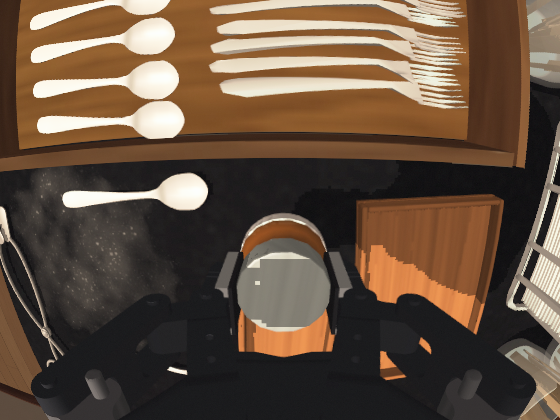

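Request:
apply_moves(
  steps=[-0.2,0.01,0,0,0,0,1,-0.4,0.0125,0,0,0,0,1,-0.455,0.0125,0,0,0,0,1,-0.455,0.0125,0,0,0,0,1,-0.455,0.0125,0,0,0,0,1],
)

```text
t: 14.6
tcp_pos: [507.4, -332.7, 84.6]
tool_rot: [[0.0, 1.0, -0.001], [1.0, -0.0, 0.001], [0.001, -0.001, -1.0]]
contact_force: [-0.8, -0.4, -1.8]
finger_gap: 0.448
gripper_force: 60.5
```

```bash
python3 - <<'E'
from h import *
im=get_image("side")
cv2.imwrite("pics/s1.png",cv2.resize(im[250:380,170:400],None,fx=3.45,fy=3.45,interpolation=cv2.INTER_CUBIC));s=env.get_state();print(s["t"],s["tcp_pos"])
E
```

```text
14.65 [ 507.57766855 -332.39196397   84.84069303]
```

View pics/s1.png

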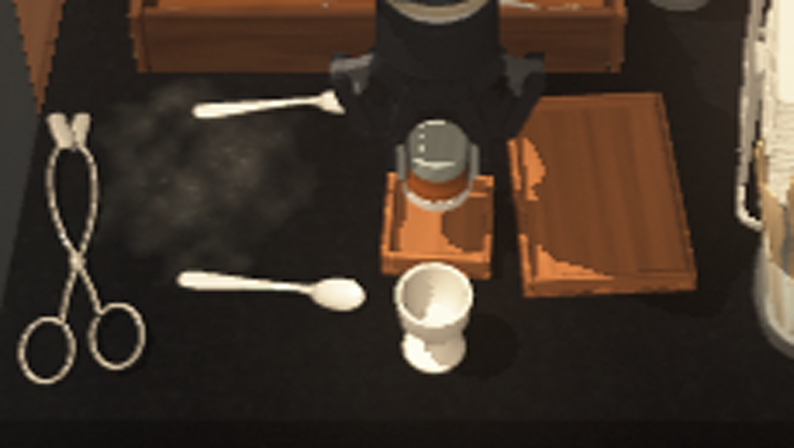

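Request:
apply_moves(
  steps=[-0.004,0.007,0.08,0,0,0,1,-0.004,0.007,0.15,0,0,0,1,-0.004,0.007,0.19,0,0,0,1,-0.004,0.007,0.2,0,0,0,1,-0.004,0.007,0.2,0,0,0,1],
)

```text
t: 15.15
tcp_pos: [509.1, -334.3, 44.9]
tool_rot: [[-0.0, 1.0, -0.001], [1.0, 0.0, 0.001], [0.001, -0.001, -1.0]]
contact_force: [-0.1, -0.8, -0.7]
finger_gap: 0.448
gripper_force: 60.5
```

Request:
apply_moves(
  steps=[0,0,0.006,0,0,0,1,0,0,0.006,0,0,0,1],
)

```text
t: 15.35
tcp_pos: [509.4, -334.7, 44.6]
tool_rot: [[0.0, 1.0, 0.0], [1.0, -0.0, -0.0], [-0.0, 0.0, -1.0]]
contact_force: [0.5, 0.2, -1.7]
finger_gap: 0.448
gripper_force: 60.5
```

Request:
apply_moves(
  steps=[0,0,0.005,0,0,0,1,0,0,0.01,0,0,0,1],
)

```text
t: 15.55
tcp_pos: [509.6, -334.8, 43.4]
tool_rot: [[-0.0, 1.0, 0.001], [1.0, 0.0, -0.001], [-0.001, 0.001, -1.0]]
contact_force: [-5.8, 4.1, 19.5]
finger_gap: 0.448
gripper_force: 62.4
```

Request:
apply_moves(
  steps=[0,0,0,0,0,0,0,0,0,0,0,0,0,-0.4,0,0,0,0,0,0,-0.6,0,0,0,0,0,0,-0.6,0,0,0,0,0,0,-0.6],
)

```text
t: 16.05
tcp_pos: [509.3, -334.6, 42.2]
tool_rot: [[0.0, 1.0, -0.0], [1.0, -0.0, 0.0], [0.0, -0.0, -1.0]]
contact_force: [-0.0, 0.6, -0.1]
finger_gap: 0.799
gripper_force: 0.0
```

Request:
apply_moves(
  steps=[0,0,-0.1,0,0,0,-0.6,0,0,-0.3,0,0,0,-0.6,0,0,-0.5,0,0,0,-0.6,0,0,-0.75,0,0,0,-0.6,0,0,-0.75,0,0,0,-0.6],
)

```text
t: 16.55
tcp_pos: [511.5, -336.2, 199.1]
tool_rot: [[-0.0, 1.0, 0.009], [1.0, 0.0, -0.007], [-0.007, 0.009, -1.0]]
contact_force: [-0.3, -0.8, -0.5]
finger_gap: 0.801
gripper_force: 0.0
```

Request:
apply_moves(
  steps=[-0.05,-0.15,0,0,0,-0.24,-0.6,-0.1,-0.3,0,0,0,-0.48,-0.6,-0.15,-0.4,0,0,0,-0.72,-0.6,-0.23,-0.55,0,0,0,-0.9425,-0.6,-0.23,-0.55,0,0,0,-0.9425,-0.6],
)

```text
t: 17.05
tcp_pos: [396.8, -381.7, 192.0]
tool_rot: [[-0.456, 0.89, -0.001], [0.89, 0.456, 0.0], [0.001, -0.001, -1.0]]
contact_force: [0.6, 0.1, 0.3]
finger_gap: 0.798
gripper_force: 0.0
```

Request:
apply_moves(
  steps=[0,0,0,0,0,-0.24,-0.6,0,0,0,0,0,-0.48,-0.6,0,0,0,0,0,-0.72,-0.6,0,0,0,0,0,-0.9425,-0.6,0,0,0,0,0,-0.9425,-0.6],
)

```text
t: 17.55
tcp_pos: [399.6, -380.3, 192.0]
tool_rot: [[-0.81, 0.587, -0.0], [0.587, 0.81, 0.0], [0.0, 0.0, -1.0]]
contact_force: [0.9, 0.5, -0.1]
finger_gap: 0.8
gripper_force: 0.0
```

Request:
apply_moves(
  steps=[0,0,0,0,0,-0.24,-0.6,0,0,0,0,0,-0.48,-0.6,0,0,0,0,0,-0.72,-0.6,0,0,0,0,0,-0.9425,-0.6,0,0,0,0,0,-0.9425,-0.6],
)

```text
t: 18.05
tcp_pos: [399.5, -380.4, 192.1]
tool_rot: [[-0.987, 0.158, -0.0], [0.158, 0.987, 0.0], [0.0, 0.0, -1.0]]
contact_force: [-0.1, -0.5, 0.4]
finger_gap: 0.798
gripper_force: 0.0
```

Request:
apply_moves(
  steps=[0,0,0,0,0,0,-0.6,0,0,0,0,0,0,-0.6],
)

```text
t: 18.25
tcp_pos: [399.4, -380.5, 192.2]
tool_rot: [[-0.987, 0.16, -0.0], [0.16, 0.987, 0.0], [0.0, 0.0, -1.0]]
contact_force: [-0.6, -0.2, -1.0]
finger_gap: 0.803
gripper_force: 0.0
```

```bash
python3 - <<'E'
from h import *
p=camera_params("wrist");np.save("w8.npy",p["T"]);im=get_image("wrist");cv2.imwrite("pics/w8.png",im);s=env.get_state();print(s["t"],s["tcp_pos"],s["tool_rot"].round(3).tolist(),s["q"].round(1))
E
```

```text
18.3 [ 399.35748627 -380.51367094  192.22958094] [[-0.987, 0.159, -0.0], [0.159, 0.987, 0.0], [0.0, 0.0, -1.0]] [ -48.5   24.1   97.7    0.    58.2 -129.3]
```

View pics/w8.png

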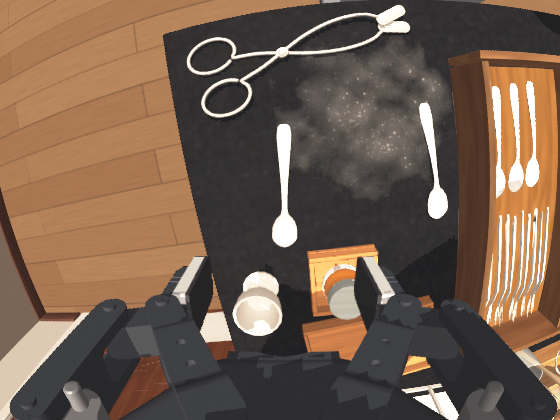

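```bash
python3 - <<'E'
from h import *
p=camera_params("wrist");p=dict(p);p["T"]=np.load("w8.npy");W,O=masks(cv2.imread("pics/w8.png"))
for b in((265,118,302,252),(412,98,452,222)):
    s,c=blob(W,b);P=np.array([hit("wrist",x,5,p)[:2] for x in c]);print(s,axis(P))
E
```

```text
[ 272  123   25  125 1605] ('mid', array([ 397.6, -380.6]), 'ang', np.float64(-8.8), 'len', np.float64(126.0))
[ 419  101   29  118 1226] ('mid', array([ 393.5, -223.6]), 'ang', np.float64(4.4), 'len', np.float64(126.1))
```

Request:
apply_moves(
  steps=[0,0,0.2,0,0,0,0,0,0,0.4,0,0,0,0,0,0,0.6,0,0,0,0,0,0,0.75,0,0,0,0,0,0,0.8,0,0,0,0],
)

```text
t: 18.8
tcp_pos: [398.3, -379.4, 29.6]
tool_rot: [[-0.987, 0.158, -0.003], [0.158, 0.987, 0.003], [0.003, 0.003, -1.0]]
contact_force: [1.0, 0.1, 1.0]
finger_gap: 0.499
gripper_force: 0.0
```

Request:
apply_moves(
  steps=[0,0,0.03,0,0,0,0,0,0,0.05,0,0,0,0,0,0,0.05,0,0,0,0],
)

```text
t: 19.1
tcp_pos: [399.7, -381.0, 23.1]
tool_rot: [[-0.988, 0.157, 0.001], [0.157, 0.988, -0.001], [-0.001, -0.001, -1.0]]
contact_force: [0.5, -0.7, -0.5]
finger_gap: 0.499
gripper_force: 0.0
```

Request:
apply_moves(
  steps=[0,0,0.008,0,0,0,0.3,0,0,0.008,0,0,0,0.6,0,0,0.008,0,0,0,1,0,0,0.008,0,0,0,1,0,0,0.008,0,0,0,1],
)

```text
t: 19.6
tcp_pos: [399.5, -380.8, 21.1]
tool_rot: [[-0.988, 0.156, 0.0], [0.156, 0.988, -0.001], [-0.001, -0.001, -1.0]]
contact_force: [-0.7, -0.5, 4.9]
finger_gap: 0.027
gripper_force: 58.9
```

Request:
apply_moves(
  steps=[0,0,0,0,0,0,1,0,0,0,0,0,0,1,0,0,0,0,0,0,1],
)

```text
t: 19.9
tcp_pos: [399.5, -380.8, 21.1]
tool_rot: [[-0.988, 0.156, 0.0], [0.156, 0.988, -0.0], [-0.001, -0.0, -1.0]]
contact_force: [-1.9, -0.1, 6.1]
finger_gap: 0.026
gripper_force: 59.1
```

Request:
apply_moves(
  steps=[0,0,-0.05,0,0,0,1,0,0,-0.2,0,0,0,1,0,0,-0.4,0,0,0,1,0,0,-0.5,0,0,0,1,0,0,-0.5,0,0,0,1],
)

```text
t: 20.4
tcp_pos: [400.2, -381.6, 123.9]
tool_rot: [[-0.988, 0.156, 0.003], [0.156, 0.988, -0.004], [-0.004, -0.003, -1.0]]
contact_force: [0.7, -1.4, -1.0]
finger_gap: 0.026
gripper_force: 58.8
```

```bash
python3 - <<'E'
from h import *
p=camera_params("wrist");np.save("w9.npy",p["T"]);im=get_image("wrist");cv2.imwrite("pics/w9.png",im);s=env.get_state();print(s["t"],s["tcp_pos"],s["finger_gap"])
E
```

```text
20.45 [ 399.59041398 -380.88997002  122.00459013] 0.02596105056346368
```

View pics/w9.png

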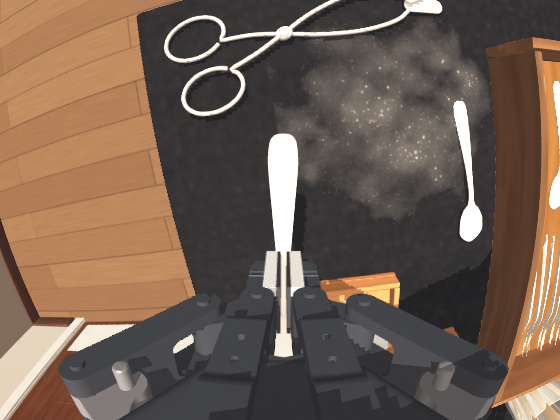

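Request:
apply_moves(
  steps=[-0.1,0.05,-0.05,0,0,0.23,1,-0.25,0.13,-0.1,0,0,0.46,1,-0.4,0.2,-0.1,0,0,0.69,1,-0.533,0.277,-0.1,0,0,0.905,1,-0.533,0.277,-0.1,0,0,0.905,1],
)

```text
t: 20.95
tcp_pos: [515.3, -340.7, 139.2]
tool_rot: [[-0.819, 0.573, -0.001], [0.573, 0.819, 0.001], [0.001, 0.001, -1.0]]
contact_force: [-0.9, -0.7, -0.6]
finger_gap: 0.028
gripper_force: 58.8
```

Request:
apply_moves(
  steps=[-0.08,0.12,0,0,0,0.23,1,-0.17,0.24,0,0,0,0.46,1,-0.25,0.36,0,0,0,0.69,1,-0.357,0.487,0,0,0,0.905,1,-0.357,0.487,0,0,0,0.905,1],
)

```text
t: 21.45
tcp_pos: [629.3, -302.1, 139.0]
tool_rot: [[-0.487, 0.874, -0.001], [0.874, 0.487, 0.001], [0.001, -0.0, -1.0]]
contact_force: [-0.3, -1.0, -0.2]
finger_gap: 0.029
gripper_force: 58.8
```

Request:
apply_moves(
  steps=[0,0,0,0,0,0.23,1,0,0,0,0,0,0.46,1,0,0,0,0,0,0.69,1,0,0,0,0,0,0.905,1,0,0,0,0,0,0.905,1],
)

```text
t: 21.95
tcp_pos: [626.3, -303.8, 139.4]
tool_rot: [[-0.056, 0.998, -0.002], [0.998, 0.056, 0.001], [0.001, -0.002, -1.0]]
contact_force: [-0.3, 0.1, -0.0]
finger_gap: 0.029
gripper_force: 58.8
```

Request:
apply_moves(
  steps=[0,0,0,0,0,0,1,0,0,0,0,0,0,1],
)

```text
t: 22.15
tcp_pos: [627.1, -303.7, 140.3]
tool_rot: [[-0.059, 0.998, -0.001], [0.998, 0.059, 0.0], [0.0, -0.001, -1.0]]
contact_force: [-0.2, 0.0, -1.0]
finger_gap: 0.03
gripper_force: 58.8
```

```bash
python3 - <<'E'
from h import *
p=camera_params("wrist");np.save("w10.npy",p["T"]);im=get_image("wrist");cv2.imwrite("pics/w10.png",im);s=env.get_state();print(s["t"],s["tcp_pos"],s["tool_rot"].round(3).tolist(),s["finger_gap"])
W,O=masks(im)
# tray outer contour candidates: bounding boxes of orange blobs
n,l,st,c=cv2.connectedComponentsWithStats(O.astype(np.uint8))
for k in np.argsort(-st[1:,4])[:6]+1: print(st[k],c[k].round())
# where the expected tray corners (rim) should appear, by projecting
K=p["camera_matrix"];T=p["T"]
for dx,dy in((-56,79),(56,79),(-52,75),(52,75),(-56,-79),(-56,0),(56,0)):
    a=np.radians(3.2);w=np.array([615+dx*np.cos(a)-dy*np.sin(a),-304.5+dx*np.sin(a)+dy*np.cos(a),18])
    d=T[:3,:3].T@(w-T[:3,3]);r=np.hypot(d[0],d[1]);th=np.arctan2(r,d[2]);print((dx,dy),(K[0,2]+K[0,0]*th*d[0]/r).round(),(K[1,2]+K[1,1]*th*d[1]/r).round())
E
```

```text
22.2 [ 627.21929255 -303.66713493  140.39736626] [[-0.058, 0.998, -0.0], [0.998, 0.058, 0.0], [0.0, -0.0, -1.0]] 0.026474683925679494
[  196   105   148   188 20775] [267. 188.]
[    0     0   322    74 12940] [161.  30.]
[   0  307  110   81 4470] [ 40. 344.]
[ 106  184   84   92 4361] [154. 221.]
[483 384  32  36 487] [499. 407.]
[522 384  26  36 246] [533. 408.]
(-56, 79) 194.0 107.0
(56, 79) 342.0 106.0
(-52, 75) 200.0 112.0
(52, 75) 337.0 111.0
(-56, -79) 207.0 292.0
(-56, 0) 199.0 207.0
(56, 0) 338.0 207.0
```

Request:
apply_moves(
  steps=[0,0,0.15,0,0,0,1,0,0,0.3,0,0,0,1,0,0,0.45,0,0,0,1,0,0,0.54,0,0,0,1,0,0,0.54,0,0,0,1],
)

```text
t: 22.7
tcp_pos: [626.3, -302.8, 30.1]
tool_rot: [[-0.057, 0.998, -0.004], [0.998, 0.057, 0.002], [0.002, -0.004, -1.0]]
contact_force: [0.5, 0.7, 0.3]
finger_gap: 0.031
gripper_force: 58.8
```

Request:
apply_moves(
  steps=[0,0,0.01,0,0,0,1,0,0,0.018,0,0,0,1,0,0,0.018,0,0,0,1],
)

```text
t: 23.0
tcp_pos: [628.1, -303.8, 30.3]
tool_rot: [[-0.056, 0.998, 0.001], [0.998, 0.056, -0.001], [-0.001, 0.001, -1.0]]
contact_force: [-0.1, 0.5, 0.0]
finger_gap: 0.029
gripper_force: 58.8
```

Request:
apply_moves(
  steps=[0,0,0.008,0,0,0,1,0,0,0.014,0,0,0,1,0,0,0.014,0,0,0,1],
)

```text
t: 23.3
tcp_pos: [627.9, -303.7, 27.2]
tool_rot: [[-0.056, 0.998, 0.001], [0.998, 0.056, -0.001], [-0.001, 0.001, -1.0]]
contact_force: [-1.3, 0.4, 4.7]
finger_gap: 0.025
gripper_force: 59.4
```

Request:
apply_moves(
  steps=[0,0,0,0,0,0,0.6,0,0,0,0,0,0,0.6,0,0,0,0,0,0,0.6],
)

```text
t: 23.6
tcp_pos: [627.5, -303.5, 26.2]
tool_rot: [[-0.056, 0.998, -0.0], [0.998, 0.056, 0.0], [0.0, -0.0, -1.0]]
contact_force: [0.2, 0.6, 0.7]
finger_gap: 0.197
gripper_force: 0.0
```

Request:
apply_moves(
  steps=[0,0,-0.05,0,0,0,0.6,0,0,-0.15,0,0,0,0.6,0,0,-0.3,0,0,0,0.6,0,0,-0.5,0,0,0,0.6,0,0,-0.6,0,0,0,0],
)

```text
t: 24.1
tcp_pos: [628.5, -304.1, 150.7]
tool_rot: [[-0.056, 0.998, 0.004], [0.998, 0.056, -0.002], [-0.002, 0.004, -1.0]]
contact_force: [0.8, 0.0, 0.2]
finger_gap: 0.349
gripper_force: 0.0
```

Request:
apply_moves(
  steps=[0,0,0,0,0,0,0,0,0,0,0,0,0,0],
)

```text
t: 24.3
tcp_pos: [627.4, -303.5, 146.4]
tool_rot: [[-0.056, 0.998, 0.0], [0.998, 0.056, -0.0], [-0.0, 0.0, -1.0]]
contact_force: [-0.5, 0.4, -0.1]
finger_gap: 0.497
gripper_force: 0.0
```

```bash
cat > chk.py <<'E'
from h import *
import sys
p=camera_params("wrist");im=get_image("wrist");cv2.imwrite(sys.argv[1],im);s=env.get_state();print(s["t"],s["tcp_pos"],s["finger_gap"])
W,O=masks(im);n,l,st,c=cv2.connectedComponentsWithStats(W.astype(np.uint8))
for k in np.argsort(-st[1:,4])[:12]+1:
    yy,xx=np.nonzero(l==k)
    if st[k,4]<300 or st[k,4]>9000: continue
    P=np.array([hit("wrist",x,float(sys.argv[2]),p)[:2] for x in np.c_[xx,yy]]);print(st[k],axis(P))
E
python3 chk.py pics/w11.png 11
```

```text
24.35 [ 627.06401169 -303.28543662  145.43316941] 0.49978946741004543
[ 270  126   29  143 2007] ('mid', array([ 627.8, -302.6]), 'ang', np.float64(-86.4), 'len', np.float64(123.2))
[ 107    0  180   31 1796] ('mid', array([ 542.9, -149.4]), 'ang', np.float64(2.4), 'len', np.float64(156.1))
[   0   13   86   55 1702] ('mid', array([ 380.6, -152.5]), 'ang', np.float64(-0.6), 'len', np.float64(124.5))
[ 111  223   44   46 1539] ('mid', array([ 488.6, -353.8]), 'ang', np.float64(87.4), 'len', np.float64(46.8))
[  11   90   88   33 1138] ('mid', array([ 401.1, -223.5]), 'ang', np.float64(3.4), 'len', np.float64(118.1))
[  2   0  83  21 595] ('mid', array([ 375.2, -115.5]), 'ang', np.float64(-6.5), 'len', np.float64(120.4))
[102   0  90  17 464] ('mid', array([ 500.3, -137.1]), 'ang', np.float64(2.9), 'len', np.float64(84.8))
[382 284  53  19 406] ('mid', array([ 756.1, -386. ]), 'ang', np.float64(5.1), 'len', np.float64(58.3))
```

Request:
apply_moves(
  steps=[0.05,-0.14,0,0,0,-0.2,0,0.11,-0.28,0,0,0,-0.4,0,0.17,-0.42,0,0,0,-0.6,0,0.232,-0.573,0,0,0,-0.79,0,0.232,-0.573,0,0,0,-0.79,0],
)

```text
t: 24.85
tcp_pos: [506.9, -262.0, 144.7]
tool_rot: [[-0.438, 0.899, -0.005], [0.899, 0.439, 0.003], [0.005, -0.003, -1.0]]
contact_force: [0.2, 0.4, 0.3]
finger_gap: 0.504
gripper_force: 0.0
```

Request:
apply_moves(
  steps=[0.1,-0.1,0,0,0,-0.2,0,0.2,-0.2,0,0,0,-0.4,0,0.3,-0.3,0,0,0,-0.6,0,0.436,-0.436,0,0,0,-0.79,0,0.436,-0.436,0,0,0,-0.79,0],
)

```text
t: 25.35
tcp_pos: [390.5, -221.4, 145.0]
tool_rot: [[-0.75, 0.661, -0.004], [0.661, 0.75, 0.003], [0.005, -0.001, -1.0]]
contact_force: [0.4, -0.0, -1.1]
finger_gap: 0.499
gripper_force: 0.0
```

Request:
apply_moves(
  steps=[0,0,0,0,0,-0.2,0,0,0,0,0,0,-0.4,0,0,0,0,0,0,-0.6,0,0,0,0,0,0,-0.79,0,0,0,0,0,0,-0.79,0],
)

```text
t: 25.85
tcp_pos: [394.5, -223.4, 145.7]
tool_rot: [[-0.946, 0.323, -0.001], [0.323, 0.946, 0.0], [0.001, 0.0, -1.0]]
contact_force: [0.3, -0.0, -0.1]
finger_gap: 0.501
gripper_force: 0.0
```

Request:
apply_moves(
  steps=[0,0,0,0,0,-0.2,0,0,0,0,0,0,-0.4,0,0,0,0,0,0,-0.6,0,0,0,0,0,0,-0.79,0,0,0,0,0,0,-0.79,0],
)

```text
t: 26.35
tcp_pos: [394.3, -223.3, 146.0]
tool_rot: [[-0.998, -0.064, -0.0], [-0.064, 0.998, 0.0], [0.0, 0.0, -1.0]]
contact_force: [0.3, -0.8, 0.3]
finger_gap: 0.502
gripper_force: 0.0
```

Request:
apply_moves(
  steps=[0,0,0,0,0,0,0,0,0,0,0,0,0,0],
)

```text
t: 26.55
tcp_pos: [394.1, -223.3, 146.2]
tool_rot: [[-0.998, -0.062, -0.0], [-0.062, 0.998, 0.0], [0.0, 0.0, -1.0]]
contact_force: [0.3, 0.3, 0.2]
finger_gap: 0.5
gripper_force: 0.0
```

```bash
python3 chk.py pics/w12.png 5; python3 -c "
from h import *
print(env.get_state()['tool_rot'].round(3).tolist())"
```

```text
26.6 [ 394.08553027 -223.24501889  146.20472059] 0.494854377443467
[ 482  196   78  169 6337] ('mid', array([496.1,  77.5]), 'ang', np.float64(14.3), 'len', np.float64(259.1))
[   5  273  104   65 3417] ('mid', array([ 532.3, -491.7]), 'ang', np.float64(-77.9), 'len', np.float64(187.6))
[  54    5  233  108 2783] ('mid', array([ 263.7, -342. ]), 'ang', np.float64(-78.8), 'len', np.float64(223.3))
[ 270  128   29  141 2030] ('mid', array([ 394.2, -223.3]), 'ang', np.float64(3.2), 'len', np.float64(124.2))
[ 334  120   34  178 1952] ('mid', array([ 402.7, -164.7]), 'ang', np.float64(1.6), 'len', np.float64(164.5))
[ 356  121   44  141 1861] ('mid', array([ 381.8, -140.1]), 'ang', np.float64(-3.4), 'len', np.float64(128.2))
[ 388  121   42  139 1709] ('mid', array([ 378.7, -110.7]), 'ang', np.float64(-2.3), 'len', np.float64(128.3))
[ 417  122   40  136 1541] ('mid', array([375.7, -82.3]), 'ang', np.float64(-1.9), 'len', np.float64(128.6))
[210 253  23  45 481] ('mid', array([ 467.4, -278.2]), 'ang', np.float64(-15.6), 'len', np.float64(50.1))
[  0 268  29  25 313] ('mid', array([ 512.1, -561.1]), 'ang', np.float64(-63.0), 'len', np.float64(86.4))
[[-0.998, -0.063, -0.0], [-0.063, 0.998, 0.0], [0.0, 0.0, -1.0]]
```

```bash
python3 - <<'E'
from h import *
p=camera_params("side")
y0=hit("side",(280,270.5),0,p)[1]; o,d=ray("side",(280,253),p); print(y0,(o+d*(y0-o[1])/d[1])); p=camera_params("wrist");
E
```

```text
-185.68022112455787 [ 471.14089569 -185.68022112   64.1944929 ]
```

Request:
apply_moves(
  steps=[0,0,0.15,0,0,0,0.4,0,0,0.3,0,0,0,0.4,0,0,0.42,0,0,0,0.4,0,0,0.48,0,0,0,0.4,0,0,0.5,0,0,0,0.4],
)

```text
t: 27.1
tcp_pos: [393.7, -223.0, 45.5]
tool_rot: [[-0.998, -0.065, -0.001], [-0.065, 0.998, 0.001], [0.001, 0.001, -1.0]]
contact_force: [0.5, -0.5, 0.7]
finger_gap: 0.297
gripper_force: 0.0
```

Request:
apply_moves(
  steps=[0,0,0.02,0,0,0,0.4,0,0,0.04,0,0,0,0.4,0,0,0.06,0,0,0,0.4],
)

```text
t: 27.4
tcp_pos: [394.4, -223.5, 34.7]
tool_rot: [[-0.998, -0.065, 0.001], [-0.065, 0.998, -0.001], [-0.001, -0.001, -1.0]]
contact_force: [0.6, -0.2, -0.1]
finger_gap: 0.299
gripper_force: 0.0
```

Request:
apply_moves(
  steps=[0,0,0.02,0,0,0,0.4,0,0,0.04,0,0,0,0.4,0,0,0.04,0,0,0,0.4],
)

```text
t: 27.7
tcp_pos: [393.8, -223.1, 25.9]
tool_rot: [[-0.998, -0.065, -0.0], [-0.065, 0.998, 0.0], [0.0, 0.0, -1.0]]
contact_force: [-0.2, -0.5, -0.7]
finger_gap: 0.304
gripper_force: 0.0
```

Request:
apply_moves(
  steps=[0,0,0.012,0,0,0,0.4,0,0,0.024,0,0,0,0.5,0,0,0.024,0,0,0,0.7,0,0,0.024,0,0,0,1,0,0,0.024,0,0,0,1],
)

```text
t: 28.2
tcp_pos: [394.1, -223.3, 21.6]
tool_rot: [[-0.998, -0.065, 0.0], [-0.065, 0.998, -0.0], [-0.0, -0.0, -1.0]]
contact_force: [-0.2, 0.1, -0.3]
finger_gap: 0.03
gripper_force: 58.5
```

Request:
apply_moves(
  steps=[0,0,0,0,0,0,1,0,0,0,0,0,0,1,0,0,0,0,0,0,1],
)

```text
t: 28.5
tcp_pos: [394.1, -223.2, 21.5]
tool_rot: [[-0.998, -0.065, 0.0], [-0.065, 0.998, -0.0], [-0.0, -0.0, -1.0]]
contact_force: [-0.0, 0.7, -0.0]
finger_gap: 0.034
gripper_force: 58.6
```

Request:
apply_moves(
  steps=[0,0,-0.05,0,0,0,1,0,0,-0.2,0,0,0,1,0,0,-0.4,0,0,0,1,0,0,-0.6,0,0,0,1,0,0,-0.6,0,0,0,1],
)

```text
t: 29.0
tcp_pos: [395.9, -224.5, 146.4]
tool_rot: [[-0.998, -0.066, 0.007], [-0.066, 0.998, -0.005], [-0.006, -0.005, -1.0]]
contact_force: [0.6, 0.2, -0.1]
finger_gap: 0.033
gripper_force: 58.6
```

Request:
apply_moves(
  steps=[-0.1,-0.05,0,0,0,0.2,1,-0.22,-0.11,0,0,0,0.4,1,-0.34,-0.17,0,0,0,0.6,1,-0.476,-0.236,0,0,0,0.79,1,-0.476,-0.236,0,0,0,0.79,1],
)

```text
t: 29.5
tcp_pos: [494.3, -265.0, 141.6]
tool_rot: [[-0.945, 0.326, 0.002], [0.326, 0.945, -0.001], [-0.002, -0.0, -1.0]]
contact_force: [-0.7, 0.9, 0.1]
finger_gap: 0.036
gripper_force: 58.6
```

Request:
apply_moves(
  steps=[-0.13,-0.01,0,0,0,0.2,1,-0.26,-0.02,0,0,0,0.4,1,-0.39,-0.03,0,0,0,0.6,1,-0.529,-0.036,0,0,0,0.79,1,-0.529,-0.036,0,0,0,0.79,1],
)

```text
t: 30.0
tcp_pos: [591.1, -305.6, 141.2]
tool_rot: [[-0.748, 0.664, 0.0], [0.664, 0.748, -0.0], [-0.001, 0.0, -1.0]]
contact_force: [-0.1, 0.0, -0.7]
finger_gap: 0.032
gripper_force: 58.6
```

Request:
apply_moves(
  steps=[0,0,0,0,0,0.2,1,0,0,0,0,0,0.4,1,0,0,0,0,0,0.6,1,0,0,0,0,0,0.79,1,0,0,0,0,0,0.79,1],
)

```text
t: 30.5
tcp_pos: [588.8, -304.7, 141.4]
tool_rot: [[-0.437, 0.9, -0.001], [0.9, 0.437, 0.001], [0.001, -0.001, -1.0]]
contact_force: [-1.3, 0.5, -0.2]
finger_gap: 0.028
gripper_force: 58.6
```

Request:
apply_moves(
  steps=[0,0,0,0,0,0.2,1,0,0,0,0,0,0.4,1,0,0,0,0,0,0.6,1,0,0,0,0,0,0.79,1,0,0,0,0,0,0.79,1],
)

```text
t: 31.0
tcp_pos: [589.2, -304.9, 141.4]
tool_rot: [[-0.059, 0.998, -0.001], [0.998, 0.059, 0.0], [0.0, -0.001, -1.0]]
contact_force: [0.2, 0.3, 0.2]
finger_gap: 0.03
gripper_force: 58.6
```

Request:
apply_moves(
  steps=[0,0,0,0,0,0,1,0,0,0,0,0,0,1],
)

```text
t: 31.2
tcp_pos: [589.6, -305.1, 141.5]
tool_rot: [[-0.06, 0.998, -0.0], [0.998, 0.06, 0.0], [0.0, -0.0, -1.0]]
contact_force: [0.3, -0.7, 0.0]
finger_gap: 0.031
gripper_force: 58.6
```

```bash
python3 chk.py pics/w13.png 11 | head -5;python3 -c "
from h import *
print(env.get_state()['tool_rot'].round(3).tolist())
W,O=masks(cv2.imread('pics/w13.png'))
n,l,st,c=cv2.connectedComponentsWithStats(O.astype(np.uint8))
for k in np.argsort(-st[1:,4])[:5]+1: print(st[k],c[k].round())"
```

```text
31.25 [ 589.70008436 -305.0554996   141.50257458] 0.030962106364092138
[ 268  139   30  218 3537] ('mid', array([ 592.6, -359.5]), 'ang', np.float64(-86.5), 'len', np.float64(214.0))
[  20    3  100   56 2010] ('mid', array([ 380.3, -151.9]), 'ang', np.float64(-0.6), 'len', np.float64(124.4))
[ 314  128   28  144 1957] ('mid', array([ 627.6, -302.7]), 'ang', np.float64(-86.1), 'len', np.float64(123.1))
[ 150  226   49   49 1844] ('mid', array([ 495.5, -353.8]), 'ang', np.float64(-70.1), 'len', np.float64(47.3))
[[-0.059, 0.998, -0.0], [0.998, 0.059, 0.0], [0.0, -0.0, -1.0]]
[  245   106   145   187 18288] [322. 187.]
[    0     0   380    73 15300] [195.  29.]
[ 144  184   89   94 4712] [192. 222.]
[   0  286  112  101 4685] [ 40. 342.]
[ 456  319   89   40 1365] [497. 339.]
```

Request:
apply_moves(
  steps=[0,0,0.15,0,0,0,1,0,0,0.3,0,0,0,1,0,0,0.45,0,0,0,1,0,0,0.54,0,0,0,1,0,0,0.55,0,0,0,1],
)

```text
t: 31.75
tcp_pos: [588.8, -304.5, 29.3]
tool_rot: [[-0.057, 0.998, -0.003], [0.998, 0.057, 0.002], [0.002, -0.003, -1.0]]
contact_force: [0.1, -0.3, -0.1]
finger_gap: 0.03
gripper_force: 58.6
```

Request:
apply_moves(
  steps=[0,0,0.005,0,0,0,1,0,0,0.01,0,0,0,1,0,0,0.01,0,0,0,1],
)

```text
t: 32.05
tcp_pos: [590.5, -305.5, 30.8]
tool_rot: [[-0.056, 0.998, 0.002], [0.998, 0.056, -0.001], [-0.001, 0.002, -1.0]]
contact_force: [-0.3, 0.4, -0.5]
finger_gap: 0.029
gripper_force: 58.6
```

Request:
apply_moves(
  steps=[0,0,0.008,0,0,0,1,0,0,0.015,0,0,0,1,0,0,0.015,0,0,0,1],
)

```text
t: 32.35
tcp_pos: [590.3, -305.3, 27.3]
tool_rot: [[-0.056, 0.998, 0.001], [0.998, 0.056, -0.001], [-0.001, 0.001, -1.0]]
contact_force: [-1.0, 0.8, 4.9]
finger_gap: 0.031
gripper_force: 59.3
```

Contact; release, rise, and check everything.

Request:
apply_moves(
  steps=[0,0,0,0,0,0,0.6,0,0,0,0,0,0,0.6,0,0,0,0,0,0,0.6],
)

```text
t: 32.65
tcp_pos: [589.8, -305.1, 26.4]
tool_rot: [[-0.056, 0.998, -0.0], [0.998, 0.056, 0.0], [0.0, -0.0, -1.0]]
contact_force: [-0.7, 0.4, -0.3]
finger_gap: 0.198
gripper_force: 0.0
```

Request:
apply_moves(
  steps=[0,0,-0.05,0,0,0,0.6,0,0,-0.15,0,0,0,0.6,0,0,-0.3,0,0,0,0.6,0,0,-0.5,0,0,0,0.6,0,0,-0.7,0,0,0,0.6],
)

```text
t: 33.15
tcp_pos: [589.6, -305.0, 168.4]
tool_rot: [[-0.056, 0.998, -0.0], [0.998, 0.056, 0.0], [0.0, -0.0, -1.0]]
contact_force: [0.1, -0.0, -1.1]
finger_gap: 0.199
gripper_force: 0.0
```

Request:
apply_moves(
  steps=[0,-0.2,-0.2,0,0,0,0.6,0,-0.4,-0.4,0,0,0,0.6,0,-0.4,-0.6,0,0,0,0.6,0,-0.4,-0.6,0,0,0,0.6,0,-0.4,-0.6,0,0,0,0.6],
)

```text
t: 33.65
tcp_pos: [510.1, -309.8, 288.2]
tool_rot: [[-0.056, 0.998, 0.002], [0.998, 0.056, -0.002], [-0.002, 0.002, -1.0]]
contact_force: [-0.3, -1.2, 0.2]
finger_gap: 0.2
gripper_force: 0.0
```

```bash
python3 chk.py pics/w14.png 11;python3 -c "
from h import *
im=cv2.imread('pics/w14.png');W,O=masks(im);p=camera_params('wrist')
n,l,st,c=cv2.connectedComponentsWithStats(W.astype(np.uint8))
for k in np.argsort(-st[1:,4])[:12]+1:
    if 300<st[k,4]<3000:
        print(st[k],'jar?',hit('wrist',st[k,:2]+st[k,2:4]/2,52,p)[:2].round(1),'egg?',hit('wrist',st[k,:2]+st[k,2:4]/2,58,p)[:2].round(1))
n,l,st,c=cv2.connectedComponentsWithStats(O.astype(np.uint8))
for k in np.argsort(-st[1:,4])[:5]+1: print('O',st[k],hit('wrist',st[k,:2]+st[k,2:4]/2,20,p)[:2].round(1))"
```

```text
33.7 [ 509.90978587 -309.48584655  286.55159024] 0.19882086657703846
[ 477  279   83  102 2529] ('mid', array([1067.3, -602.4]), 'ang', np.float64(-34.1), 'len', np.float64(546.5))
[   0    0   56   79 2343] ('mid', array([ 112.4, -123.6]), 'ang', np.float64(38.7), 'len', np.float64(157.7))
[ 251   32  130   29 1425] ('mid', array([ 542.2, -145.9]), 'ang', np.float64(0.0), 'len', np.float64(160.8))
[ 252   14  129   25 1272] ('mid', array([ 541.8, -120.7]), 'ang', np.float64(-0.1), 'len', np.float64(158.9))
[ 424  230   50   56 1163] ('mid', array([ 747.8, -413.3]), 'ang', np.float64(63.0), 'len', np.float64(82.7))
[ 253    0  131   20 1125] ('mid', array([543. , -95.7]), 'ang', np.float64(3.0), 'len', np.float64(162.7))
[ 261  240   33   49 1093] ('mid', array([ 509.5, -437.8]), 'ang', np.float64(-80.6), 'len', np.float64(74.3))
[ 413    0   64   48 1093] ('mid', array([ 706.8, -109. ]), 'ang', np.float64(-29.0), 'len', np.float64(90.2))
[264 183  35  33 925] ('mid', array([ 509.2, -344.9]), 'ang', np.float64(-19.2), 'len', np.float64(45.6))
[336 125  19  95 872] ('mid', array([ 590
[... 448 characters left out ...]
[ 424  230   50   56 1163] jar? [ 737.3 -400.4] egg? [ 733.5 -397.7]
[ 253    0  131   20 1125] jar? [ 537.7 -115.3] egg? [ 537.2 -117.4]
[ 261  240   33   49 1093] jar? [ 509.  -415.9] egg? [ 508.9 -412.9]
[ 413    0   64   48 1093] jar? [ 690.4 -105.6] egg? [ 687.4 -107.8]
[264 183  35  33 925] jar? [ 509.3 -333.6] egg? [ 509.3 -332. ]
[336 125  19  95 872] jar? [ 579.9 -297.7] egg? [ 578.6 -296.8]
[142  30  93  19 862] jar? [ 395.4 -154.1] egg? [ 397.3 -155.5]
O [    0    73   229   292 29521] [ 278.4 -382.1]
O [   98     0   313    85 14442] [ 467.  -151.2]
O [ 320  109   92  125 8832] [ 612.4 -299.8]
O [ 256  285   55   72 2975] [ 522.5 -524.5]
O [ 463    0   97   45 2487] [821.3 -59.3]
```

```bash
python3 -c "
from bench import ticket
print(ticket.job_done())"
```

```text
the job is handed in; nothing more can be done
None
```

I handed the job in at about 34 s of the 109 s allowed; no verdict came back. By my last camera measurements, both teaspoons lie lengthwise in the long tray and the jar stands within about 2 mm of the square tray's centre. The mill stands upright in the round wooden tray, not the blue one. The egg cup was not touched and still reads at its starting spot.

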